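Fit the countersink in the drill

TASK

We are about to countersink the screw holes of the new shelf. One of the three little wooden boxes holds the countersink bit: open boxes until you find it, stand it shank down, right to the bottom, in the chuck of the drill, and turn the chuck's sleeve clockwise until the three jaws grip the bit straight and hand-tight. Leave the other bits in their boxes and everything else where it is.

Things in the scene. Friction and masses are not known exactly. Their poses are not given: they have to be found in the camera images.
- csk_mid (a point): The wanted bit: steel countersink, 60 mm long, 50 g, loose. Round shank 10 mm in diameter (lower 38 mm), head 16.5 mm in diameter from 41 to 52 mm up, then a 90-degree cone to the tip. It starts upright, tip up, shank 24 mm deep in the hole of one of the boxes, lid shut; which box varies. Point: its centre, 30 mm above the shank's end; z axis from shank to tip.
- plug_mid (a point): Plug cutter in one of the other boxes, not wanted: 60 mm long, 10 mm shank, straight tube-like head 15 mm in diameter, hollow and flat at the top. Loose. Point: its centre.
- forst_mid (a point): Forstner bit in one of the other boxes, not wanted: 60 mm long, 10 mm shank, flat disc head 25 mm in diameter and 8 mm thick. Loose. Point: its centre.
- chuck_mouth (a point): Centre of the chuck's mouth, at the top of a steel nose cone (33 mm wide below, 25 mm at the top), 200 mm above the counter. Chuck axis vertical; z up. The bore is about 16 mm wide and 33 mm deep to its floor, so a 60 mm bit sticks out 27 mm. The drill is dark grey, fixed nose-up in a dock; its grip and battery stick out along this frame's x, lower than 115 mm.
- sleeve_grip (a point): On the chuck axis, at the height to grip its sleeve: a fluted black cylinder 42 mm in diameter, from 160 to 194 mm above the counter; point 20 mm below the mouth. Clockwise seen from above closes the jaws. Turns freely at about 0.13 N m; once all jaws bear on a 10 mm shank the torque climbs steadily, by 0.2 to 0.5 N m per rad, and they keep their grip when it is let go.
- jaw_1: One of three steel jaws, 120 degrees apart in the bore, 21 mm tall, inner face upright and 4.5 mm wide. The sleeve moves all three together: 1.2 mm inward and 1.8 mm upward per rad. The opening between them starts at 14 to 16 mm (its tops 8 to 10 mm below the mouth), reaching a 10 mm shank after 1.8 to 2.5 rad. Origin: at the jaw's lower end, on the chuck axis when fully open; it moves with the jaw.
- jaw_2: The second jaw, like jaw_1; 120 degrees further round.
- jaw_3: The third jaw, like jaw_1; 240 degrees further round.
- box_a: Bit box a: a light wooden block 90 x 90 x 34 mm, fixed, with a hole in its centre, 13 mm wide and 24 mm deep, for one bit; over it a lid, a deep wooden shell 90 x 90 x 44 mm hinged along the back top edge of the block; 78 mm tall when shut. Origin: centre of its underside; x from front (knob) to back (hinge), z up. The three boxes look alike.
- knob_a (a point): Grip point of the wooden knob on the front of lid a: a round peg 15 mm in diameter standing 32 mm out of the lid's front; this point is 21 mm out of it and, when shut, 48 mm above the counter, 66 mm in front of the box's centre, 111 mm in front of and 14 mm above the hinge line. It swings with the lid. Free space around it.
- lid_a (a joint): Opening angle of lid a: 0 shut, 1.85 rad leaning back open at its stop. 110 g; left alone it falls shut below 0.9 rad, falls open above 1.2 and may rest in between.
- box_b: Bit box b: like box_a.
- knob_b (a point): Grip point of the wooden knob on the front of lid b: like knob_a.
- lid_b (a joint): Opening angle of lid b: 0 shut, 1.85 rad leaning back open at its stop. 110 g; left alone it falls shut below 0.9 rad, falls open above 1.2 and may rest in between.
- box_c: Bit box c: like box_a.
- knob_c (a point): Grip point of the wooden knob on the front of lid c: like knob_a.
- lid_c (a joint): Opening angle of lid c: 0 shut, 1.85 rad leaning back open at its stop. 110 g; left alone it falls shut below 0.9 rad, falls open above 1.2 and may rest in between.
- tape: A black tape measure 66 x 34 x 60 mm, standing. Loose bystander; origin under its centre.
- screwdriver: A screwdriver 190 mm long, lying. Loose bystander; origin under its centre.
- level: A short aluminium spirit level 230 x 22 x 40 mm. Loose bystander; origin under its centre.
- screw_box: A cardboard screw box 75 x 110 x 45 mm. Loose bystander; origin under its centre.
- bracket: A white steel shelf bracket, 150 mm long, 110 mm tall. Loose bystander; origin under its centre.
- jar: A glass jar 72 mm wide, 85 mm tall. Loose bystander; origin under its centre.
Mind the look-alikes: they are no part of the job. What is shaped like the box_a but blue or green is not meant.

How it is judged:
By the outcome, as a careful person would: the job done as asked, in the order asked, and still so for the second after the job is handed in, with the robot touching nothing.
It also fails if it takes over 72 s, if anything falls off the work surface, if the arm or the gripper's body presses on something with over 40 N, if the wrist force passes 120 N, or if a joint passes its speed limit or range.

ROBOT

A 6-joint arm with a two-finger parallel gripper is mounted at the origin on the work surface. World frame = base frame: x ahead of the robot, y to its left, z up, the work surface at z = 0. Lengths are in m, angles in rad, forces in N, time in s.
With the tool pointing down it reaches from about 0.275 to 0.75 m from the base axis. Payload 10.2 kg.
Tool frame: the origin (TCP) lies midway between the tips of the shut fingers; the grasp point (between the pads) lies 19 mm behind it (env.hold_point_z is the distance from the TCP to the grasp point, in m); z points along the fingers, y is the line along which they close (so a half turn about z gives the same grasp; the last joint's range is limited). The gripper opens to 85 mm and grips with 20 to 120 N. Pads are 22 mm wide; open, the fingers measure 114 mm over their backs; the gripper's body (76 mm by 85 mm) begins 54 mm behind the grasp point. The pads swing forward as they close: fully open they stand 13 mm farther back than shut.
Start: joints at [0.933, 0.313, 1.498, -0, 1.331, -0.223], TCP at [0.212, 0.48, 0.231] pointing down, gripper open.
Joint ranges: [-2.94, 2.94], [-0.97, 2.17], [0.19, 2.56], [-1.23, 4.37], [0.02, 3.11], [-2.88, 2.88]. Speed limits (rad/s): [2.39, 2.39, 3.01, 3.14, 3.14, 3.14].

INTERFACE

Orientations are given as a unit quaternion [x, y, z, w].
In Python, from bench import env, kinematics, monitor, eyes, job gives the robot as it stands. The module is installed in compiled form; this text tells all that it offers. Calls block until the motion is done:
- env.reach(position, orientation): joint-space move of the TCP to a pose.
- env.movel(position, velocity=0.15, frame=None, guard=None): straight line of the TCP; frame=None keeps the orientation; velocity is the mean speed in m/s. With guard (N) it stops when the force on the tool has changed by that much, and returns True; else False.
- env.set_joints(angles): joint-space move.
- env.release() and env.close_gripper(effort=None): open the fingers fully, or close them until they stop; effort is the grip in N (None keeps the last).
- env.hold(seconds).
- kinematics.ik(position, orientation): joint angles nearest the present ones, or None.
- monitor.sense(): the state.
- eyes.grab_frame(name): name is "side" or "top"; returns a dict with "frame" (400x640x3 uint8, red, green, blue), "mtx" (3x3 intrinsics, pixels), "k1" (the pictures are not rectified: a ray, as slopes to the right and down, at radius r is drawn at 1 + k1 r^2 times it, then the intrinsics apply), "view" (4x4, takes a point from world to camera coordinates). Camera axes: x right, y down, z forward; pixel columns grow to the right and rows downward; lengths in m; the calibration is good to about 2 mm. A picture is of the moment at which its call begins. There is no depth.
A pose or a line that the arm cannot do raises env.MotionError and nothing moves.
- job.hand_in(): hands the job in; it is judged then, once.
The state is a dict: "clock": time; "joints": joint angles; "qvel": joint speeds; "joint_efforts": joint torques, N m; "position": TCP position; "ee_rot": TCP orientation; "contact_force": force on the tool from outside, world axes, zero at the start; "ft_torque": the same for the moment, N m; "finger_gap": opening from 0.0 (shut) to 1.0 (fully open); "gripper_force": force on a finger pad.
Only numpy, scipy, OpenCV 4.12 (cv2) and the standard library are available. Lean on these libraries where they do the work, as an engineer would, in place of code of your own. Each camera call takes 0.05 s, during which the arm holds its last target. There are 200 camera calls.

## Working session

There is one attempt and no reset: what is moved stays moved. The work goes in short steps, each a Python script; the robot and the scene stay as the last script left them, time stands still between calls to the robot, and variables do not carry over. Pictures are saved under pics/ and viewed, at most 10 in all, crops included, and the job is handed in when it is done.

```bash
mkdir -p pics; cat > h.py <<'E'
import numpy as np, cv2
from bench import env, kinematics, monitor, eyes, job
def grab(n,save=None):
    d=eyes.grab_frame(n)
    if save: cv2.imwrite('pics/'+save,d['frame'][:,:,::-1])
    return d
def ray(d,u,v):
    K=np.array(d['mtx']);k=d['k1']
    p=cv2.undistortPoints(np.array([[[u,v]]],float),K,np.array([k,0,0,0.]))[0,0]
    V=np.array(d['view']);R=V[:3,:3];t=V[:3,3]
    return -R.T@t, R.T@np.array([p[0],p[1],1])
def onz(d,u,v,z):
    o,r=ray(d,u,v); return o+r*(z-o[2])/r[2]
def proj(d,P):
    V=np.array(d['view'])
    r,_=cv2.Rodrigues(V[:3,:3])
    return cv2.projectPoints(np.array(P,float).reshape(-1,1,3),r,V[:3,3],np.array(d['mtx']),np.array([d['k1'],0,0,0.]))[0][:,0]
E
python3 - <<'E'
from h import *
for n in('side','top'):
    d=grab(n,n+'0.png'); print(n,np.round(d['mtx'],1).tolist(),d['k1'],np.round(d['view'],3).tolist())
a=cv2.imread('pics/top0.png');cv2.imwrite('pics/top0.png',cv2.resize(a,(800,500)))
a=cv2.imread('pics/side0.png');cv2.imwrite('pics/side0.png',cv2.resize(a,(800,500)))
print(monitor.sense(),env.hold_point_z)
E
```

```text
side [[363.8, 0.0, 318.7], [0.0, 363.8, 203.1], [0.0, 0.0, 1.0]] 0.02373999215782249 [[0.998, -0.056, -0.02, -0.516], [-0.054, -0.729, -0.682, 0.162], [0.024, 0.682, -0.731, 1.075], [0.0, 0.0, 0.0, 1.0]]
top [[362.7, 0.0, 325.5], [0.0, 362.7, 201.7], [0.0, 0.0, 1.0]] -0.01387026006252765 [[-0.022, -1.0, -0.006, 0.029], [-0.98, 0.023, -0.198, 0.539], [0.198, 0.001, -0.98, 1.167], [0.0, 0.0, 0.0, 1.0]]
{'clock': 0.1, 'joints': array([ 9.32563729e-01,  3.13405191e-01,  1.49833473e+00, -7.56132704e-07,
        1.33100938e+00, -2.23367005e-01]), 'qvel': array([ 0.00025834, -0.00169633, -0.00041619, -0.00142216, -0.00208128,
       -0.00050814]), 'joint_efforts': array([ 2.03474039e-03, -4.12898254e+01, -2.60141551e+01, -2.09291593e-04,
        3.06674672e-03,  6.35084007e-05]), 'position': array([0.21147002, 0.48028375, 0.23079653]), 'ee_rot': array([ 2.05948289e-01,  9.78562705e-01, -5.25638521e-04, -2.41173774e-04]), 'contact_force': array([-0.78656593, -0.15737393,  0.45037698]), 'ft_torque': array([-0.00715942, -0.03107585, -0.05539218]), 'gripper_force': 0.0, 'finger_gap': 0.9974025476889123} 0.0187
```

View pics/top0.png

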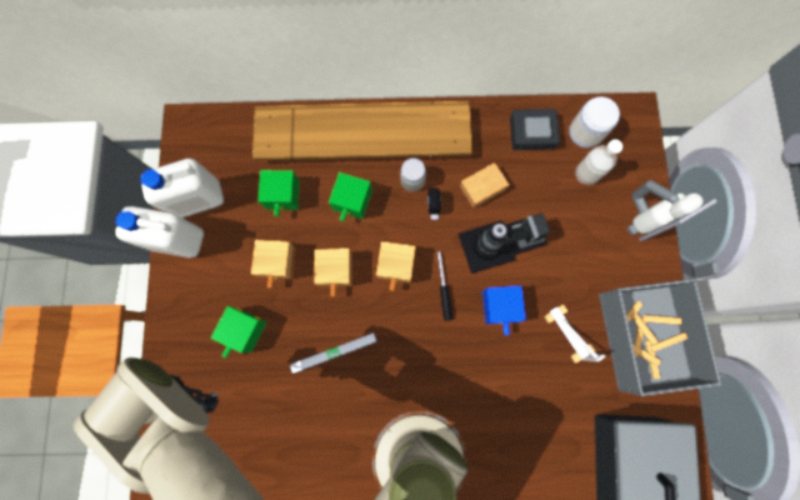

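View pics/side0.png

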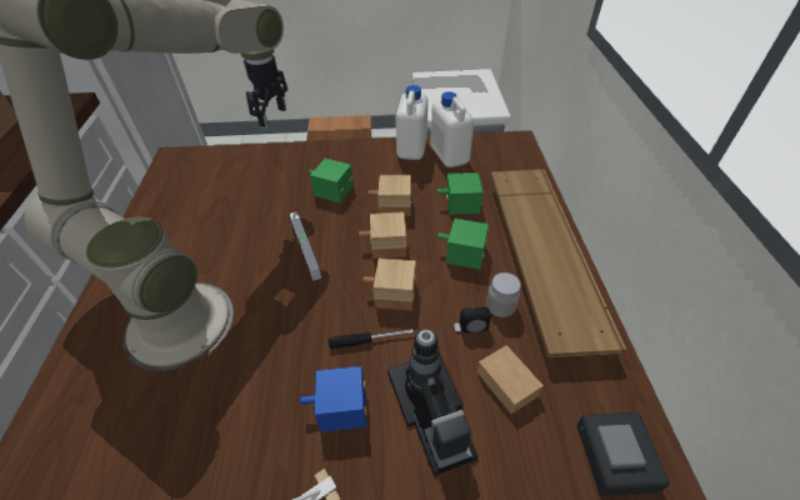

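The top view shows the three wooden boxes at (272,260), (332,268) and (396,262) with their knobs facing the robot, and the chuck at (499,230), all in 800-wide pixels. The side view shows the boxes at (394,190), (388,232) and (395,280), and the chuck mouth at (426,338).

```bash
python3 - <<'E'
from h import *
rois={'top':[(272,260),(332,268),(396,262)],'side':[(394,190),(388,232),(395,280)]}
tiles=[]
for n in('top','side'):
    d=grab(n);f=d['frame'];hsv=cv2.cvtColor(f,cv2.COLOR_RGB2HSV)
    for (u,v) in rois[n]:
        u,v=int(u*.8),int(v*.8)
        print(n,u,v,hsv[v,u],f[v,u])
        w=np.zeros(f.shape[:2],np.uint8);w[v-32:v+33,u-32:u+33]=1
        for lo in((8,60,175),(8,60,120)):
            m=cv2.inRange(hsv,lo,(30,190,255))*w
            c=max(cv2.findContours(m,0,1)[0],key=cv2.contourArea)
            r=cv2.minAreaRect(c); b=cv2.boxPoints(r)
            P=np.array([onz(d,*q,.078)[:2] for q in b])
            print(lo[2],cv2.contourArea(c),np.round(P.mean(0),4),np.round(P,3).tolist(), 'sides',np.round([np.linalg.norm(P[0]-P[1]),np.linalg.norm(P[1]-P[2])],3))
    cu,cv_=((399,184) if n=='top' else (341,270))
    print(onz(d,cu,cv_,.2))
    def z(u,v,s=30): return cv2.resize(f[v-s:v+s,u-s:u+s],(300,300),interpolation=cv2.INTER_CUBIC)
    bx=[z(int(rois[n][1][0]*.8),int(rois[n][1][1]*.8)),z(cu,cv_)]
    tiles.append(np.hstack(bx))
cv2.imwrite('pics/z1.png',np.vstack(tiles)[:,:,::-1])
E
```

```text
top 217 208 [ 22 119 246] [246 215 131]
175 771.5 [0.5156 0.3809] [[0.461, 0.433], [0.586, 0.421], [0.57, 0.327], [0.445, 0.341]] sides [0.126 0.095]
120 1485.0 [0.5149 0.4033] [[0.454, 0.483], [0.592, 0.48], [0.575, 0.321], [0.438, 0.328]] sides [0.138 0.159]
top 265 214 [ 22 119 244] [244 212 130]
175 766.5 [0.4885 0.2157] [[0.553, 0.263], [0.55, 0.17], [0.425, 0.17], [0.427, 0.26]] sides [0.093 0.126]
120 1189.0 [0.5248 0.2013] [[0.461, 0.311], [0.657, 0.209], [0.586, 0.09], [0.395, 0.195]] sides [0.221 0.138]
top 316 209 [ 21 121 243] [243 209 128]
175 781.5 [0.4995 0.0505] [[0.446, 0.106], [0.569, 0.087], [0.553, -0.005], [0.43, 0.015]] sides [0.125 0.094]
120 1904.5 [0.5125 0.0483] [[0.408, 0.153], [0.622, 0.153], [0.617, -0.061], [0.403, -0.053]] sides [0.214 0.214]
[ 0.55851586 -0.20395633  0.2       ]
side 315 152 [ 18  83 175] [175 152 118]
175 260.5 [0.5015 0.2245] [[0.457, 0.256], [0.545, 0.26], [0.544, 0.193], [0.46, 0.189]] sides [0.088 0.067]
120 389.0 [0.5145 0.3797] [[0.457, 0.43], [0.576, 0.42], [0.57, 0.33], [0.456, 0.339]] sides [0.12 0.09]
side 310 185 [ 18  83 175] [175 152 118]
175 351.0 [0.5016 0.2164] [[0.457, 0.256], [0.545, 0.26], [0.544, 0.176], [0.46, 0.173]] sides [0.088 0.084]
120 518.0 [0.4872 0.217 ] [[0.423, 0.259], [0.547, 0.269], [0.548, 0.174], [0.43, 0.165]] sides [0.124 0.095]
side 316 224 [ 18  81 179] [179 156 122]
175 511.5 [0.511  0.0502] [[0.463, 0.016], [0.472, 0.102], [0.561, 0.083], [0.548, -0.001]] sides [0.086 0.091]
120 710.5 [0.4997 0.051 ] [[0.439, 0.014], [0.445, 0.109], [0.564, 0.087], [0.551, -0.005]] sides [0.095 0.122]
[ 0.55866659 -0.20836681  0.2       ]
```

View pics/z1.png

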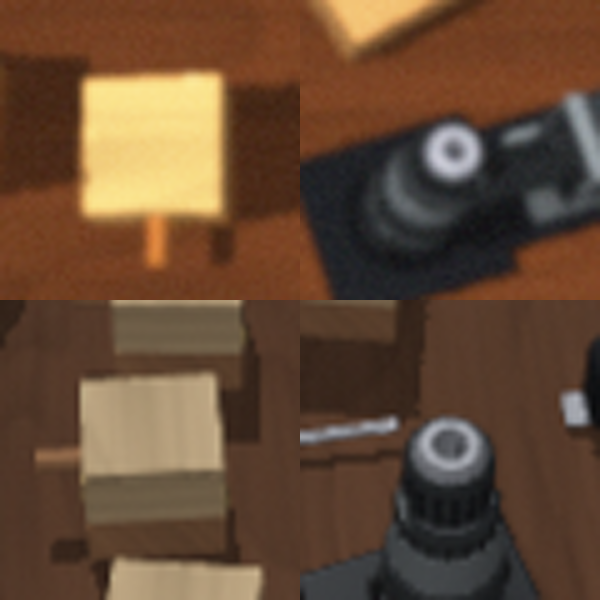

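```bash
python3 - <<'E'
from h import *
rois={'top':[(272,260),(332,268),(396,262)],'side':[(394,190),(388,232),(395,280)]}
for n in('top','side'):
    d=grab(n);f=d['frame'];hsv=cv2.cvtColor(f,cv2.COLOR_RGB2HSV)
    for (u,v) in rois[n]:
        u,v=int(u*.8),int(v*.8)
        s=6;p=cv2.resize(f[v-24:v+24,u-24:u+24],None,fx=s,fy=s,interpolation=cv2.INTER_CUBIC).astype(int)
        t=f[v-2:v+3,u-2:u+3].reshape(-1,3).mean(0)
        m=(np.abs(p-t).max(2)<(65 if n=='top' else 26)).astype(np.uint8)
        m=cv2.morphologyEx(m,cv2.MORPH_OPEN,np.ones((43,43)))
        c=max(cv2.findContours(m,0,1)[0],key=cv2.contourArea)
        c=(c[:,0]+.5)/s-.5+[u-24,v-24]
        P=np.array([onz(d,*q,.078)[:2] for q in c])
        r=cv2.minAreaRect(P.astype(np.float32)[:,None]); print(n,np.round(r[0],4),np.round(r[1],4),round(r[2],1))
    cu,cv_=((399,184) if n=='top' else (341,270)); cu=int(cu);w=14
    p=cv2.resize(f[cv_-w:cv_+w,cu-w:cu+w],None,fx=8,fy=8,interpolation=cv2.INTER_CUBIC)
    g=cv2.cvtColor(p,cv2.COLOR_RGB2GRAY);g_=(g>(g.max()*.6)).astype(np.uint8)
    c=max(cv2.findContours(g_,0,1)[0],key=cv2.contourArea)
    e=cv2.fitEllipse(cv2.convexHull(c)); q=(np.array(e[0])+.5)/8-.5+[cu-w,cv_-w]
    print('chuck',n,q,np.array(e[1])/8,np.round(onz(d,*q,.2),4),g.max())
E
```

```text
top [0.5284 0.3791] [0.092 0.094] 87.0
top [0.5031 0.2159] [0.0928 0.0907] 0.3
top [0.5131 0.0477] [0.0916 0.0944] 81.4
chuck top [399.12014961 183.89206696] [10.34131908 10.6659584 ] [ 0.5588 -0.2043  0.2   ] 207
side [0.5275 0.3803] [0.086  0.0882] 85.8
side [0.5018 0.2174] [0.0883 0.0893] 89.9
side [0.5116 0.0483] [0.0883 0.0891] 82.4
chuck side [340.26769352 268.79103947] [10.96387768 13.06838989] [ 0.5574 -0.2052  0.2   ] 180
```

```bash
cat >> h.py <<'E'
BOX={'A':(.528,.3797,-.061),'B':(.5025,.2167,.0),'C':(.5125,.048,-.14)}
HP=env.hold_point_z
def down(psi): return np.array([np.cos(psi/2),np.sin(psi/2),0,0])
def best(pos,psi):
    q=monitor.sense()['joints'];o=[]
    for k in(-1,0,1):
        s=kinematics.ik(pos,down(psi+k*np.pi))
        if s is not None:o.append((abs(s[5]),k))
    return down(psi+min(o)[1]*np.pi)
def openbox(n,name):
    x,y,w=BOX[n];e=np.array([np.cos(w),np.sin(w),0])
    hinge=np.array([x,y,.034])+.045*e
    def kp(t):
        a=.1255+t; return hinge-e*.1119*np.cos(a)+[0,0,.1119*np.sin(a)-HP]
    p=kp(0); q=best(p+[0,0,.1],w)
    env.reach(p+[0,0,.1],q); env.movel(p,.2); env.close_gripper(25)
    print('gap knob',monitor.sense()['finger_gap'],monitor.sense()['contact_force'])
    for t in np.linspace(0,1.5,8)[1:]:
        env.movel(kp(t),.15)
    s=monitor.sense();print(s['contact_force'],s['finger_gap'])
    env.release()
    env.movel(kp(1.5)+[0,0,.05],.25)
    env.movel(kp(1.5)+[0,0,.07]-e*.17,.35)
    d=grab('side');u,v=proj(d,[x,y,.06])[0].astype(int)
    f=d['frame']; print(u,v,monitor.sense()['clock'])
    t=grab('top');a,b=proj(t,[x,y,.06])[0].astype(int)
    z=[cv2.resize(i[r-20:r+20,c-20:c+20],(400,400),interpolation=cv2.INTER_CUBIC) for i,c,r in((f,u,v),(t['frame'],a,b))]
    cv2.imwrite('pics/'+name,np.hstack(z)[:,:,::-1])
E
python3 -c "
from h import *
openbox('A','A1.png')"
```

```text
gap knob 0.1674012470808563 [-0.28288802 14.73032249 -0.36087538]
[0.47600268 3.50702623 3.86468215] 0.16474531394711636
315 151 6.5917
```

View pics/A1.png

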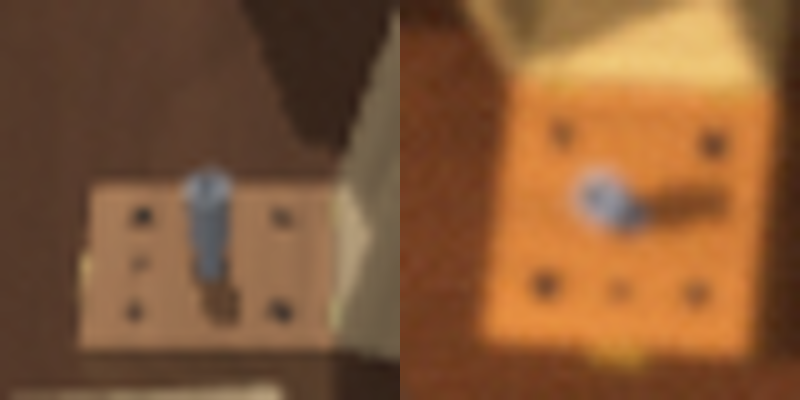

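Box A is open. Its bit, at about (208,185) in the left crop, has a straight head with a flat, dark-centred top, so it is the plug cutter. I'll open box B next.

```bash
python3 -c "
from h import *
openbox('B','B1.png')"
```

```text
gap knob 0.16385227029227728 [-1.11601156 10.88847453  0.97211355]
[-0.51033968  8.55038848  3.48953302] 0.16716354471189074
310 183 12.5917
```

View pics/B1.png

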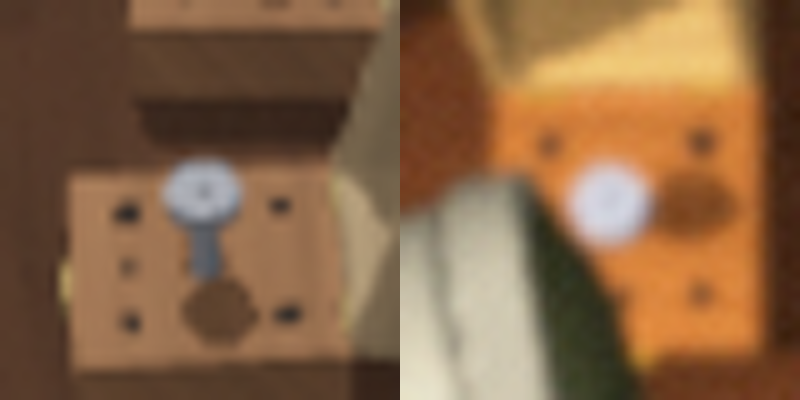

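Box B, at about (203,190), holds a wide flat disc, so it is the Forstner bit. Box C is next.

```bash
sed -i "s/'C':(.5125,.048,/'C':(.5125,.049,/" h.py; python3 -c "
from h import *
openbox('C','C1.png')"
```

```text
gap knob 0.16656684766024873 [ 1.31457137 13.9666353   2.7796958 ]
[ 0.30711407 -1.71251174  4.26211267] 0.1615474245789826
315 222 18.5833
```

View pics/C1.png

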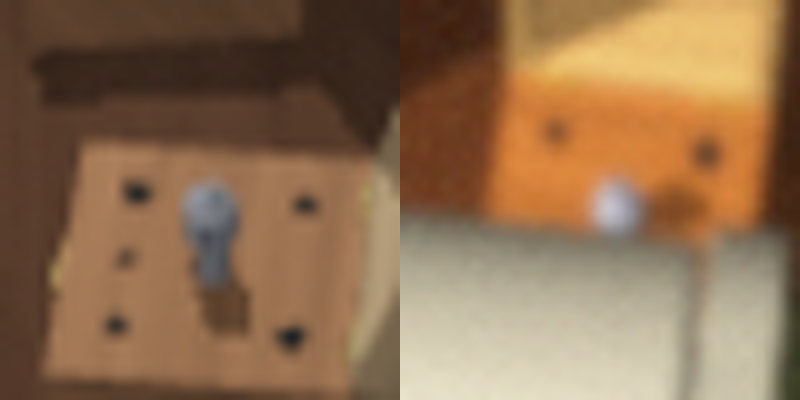

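Box C holds the countersink, its conical head at about (210,210) in the left crop. I'll pick it up and carry it above the chuck.

```bash
python3 - <<'E'
from h import *
d=grab('side');u,v=315,222;f=d['frame'].astype(float)
p=cv2.resize(f[v-16:v+14,u-14:u+14],None,fx=8,fy=8,interpolation=cv2.INTER_CUBIC)
m=((p[:,:,2]-p[:,:,0]>-8)&(p.mean(2)>70)).astype(np.uint8)
c=max(cv2.findContours(m,0,1)[0],key=cv2.contourArea);x,y,w,h=cv2.boundingRect(c)
U=(x+w/2+.5)/8-.5+u-14; V0=(y+.5)/8-.5+v-16; V1=(y+h)/8-.5+v-16
print(U,V0,V1,w/8); P=onz(d,U,(V0*.65+V1*.35),.056); print(P)
px=P[0]; py=.0485
if abs(px-.5125)>.006: px=.5125
w=-.14; q=best([px,py,.15],w)
env.reach([px,py,.14],q); env.movel([px,py,.047],.12)
env.close_gripper(35); s=monitor.sense();print(s['finger_gap'],s['contact_force'])
env.movel([px,py,.13],.12); print(monitor.sense()['finger_gap'])
q=best([.558,-.2045,.275],w)
env.reach([.558,-.2045,.275],q); env.hold(.2)
s=monitor.sense();print(s['position'],s['joints'],s['clock'],s['contact_force'],s['ft_torque'])
z=[]
for n in('side','top'):
    d=grab(n);f=d['frame'];a,b=proj(d,[.558,-.2045,.225])[0].astype(int)
    np.savez('pics/ins_'+n,**{k:np.array(v) for k,v in d.items()}); print(a,b)
    z.append(cv2.resize(f[b-25:b+25,a-20:a+20],(400,500),interpolation=cv2.INTER_CUBIC))
cv2.imwrite('pics/ins.png',np.hstack(z)[:,:,::-1])
E
```

```text
315.6875 220.4375 229.625 4.75
[0.51215468 0.04802811 0.056     ]
0.1702263238664146 [ 0.09427306 -1.24081061  1.79613667]
0.16878024243515646
[ 0.55803877 -0.20432979  0.27494022] [-5.47974080e-01  4.45358030e-01  1.19655868e+00  1.24000183e-05
  1.49973245e+00  1.16235450e+00] 24.2083 [-0.34983444  0.36045703 -0.02973504] [ 0.04395293 -0.05780108  0.01808841]
340 262
400 182
```

View pics/ins.png

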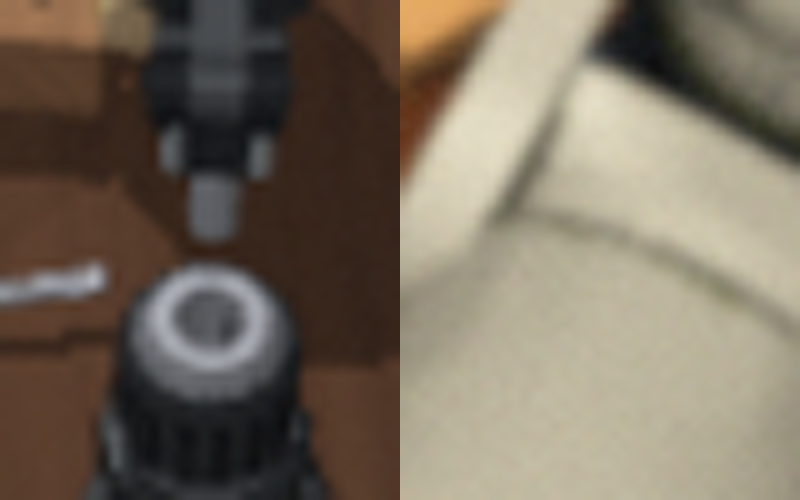

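```bash
python3 - <<'E'
from h import *
d=dict(np.load('pics/ins_side.npz'));d['k1']=float(d['k1']);f=d['frame']
u0,v0=320,237
print('bore',onz(d,u0+20.7,v0+31.5,.2))
th=np.linspace(0,2*np.pi,40)
def circ(x,y,z,r): 
    p=proj(d,np.c_[x+r*np.cos(th),y+r*np.sin(th),0*th+z]); return (p-[u0,v0]+.5)*10
for z,r in((.2,.008),(.2,.0125),(.238,.005)):
    p=circ(.558,-.2045,z,r);print(z,r,'cols',p[:,0].min(),p[:,0].max(),'rows',p[:,1].min(),p[:,1].max())
g=f.astype(int).sum(2)//3
print(g[v0+17:v0+25,u0+14:u0+30]); print(g[v0+26:v0+40,u0+10:u0+32])
E
```

```text
bore [ 0.55838569 -0.20448066  0.2       ]
0.2 0.008 cols 173.95547460453542 246.55225438973503 rows 289.4293219857218 351.3818752517875
0.2 0.0125 cols 153.5421378329221 266.9926167574863 rows 272.3179647270399 369.12663635591684
0.238 0.005 cols 191.03939002579352 238.02612076348055 rows 202.2037698194572 241.41888045491044
[[40 40 48 56 38 56 62 61 51 40 39 76 68 46 39 40]
 [37 40 39 41 39 87 98 95 81 67 45 39 40 41 40 39]
 [39 39 41 41 46 88 97 95 89 73 49 40 41 40 39 39]
 [40 39 40 40 53 89 97 95 88 66 45 38 40 39 39 40]
 [53 42 40 41 49 89 95 94 88 64 44 40 40 41 39 40]
 [60 52 42 40 47 86 96 94 87 64 43 40 39 39 37 37]
 [61 61 50 43 39 68 84 84 76 54 41 41 40 40 40 38]
 [62 62 61 47 39 40 48 50 42 39 40 39 39 40 39 37]]
[[ 83  65  63  64  63  61  59  64  67  85  82  80  71  53  44  39  39  40
   41  39  40  39]
 [107  63  64  65  62  64  68 112 131 146 138 135 135 124  95  56  40  39
   40  39  38  40]
 [ 99  62  64  62  61  79 121 162 168 157 146 144 159 168 151 106  60  40
   39  39  41  40]
 [ 66  64  63  56  66 113 163 169 136  98  90  95 112 141 163 153 101  56
   39  36 
[... 239 characters left out ...]
0  93  72  80 119 165 139  96
   68  41  37  40]
 [ 42  43  43  88 115 140 168 153 109  88  91  93  69  91 144 166 132  95
   67  43  38  40]
 [ 51  43  43  81 106 118 156 170 147 122 112 110 102 136 168 157 113  87
   65  38  36  39]
 [ 66  48  39  60  95 111 125 149 163 161 153 151 152 163 161 129  97  82
   55  28  35  39]
 [ 66  47  35  48  81  99 104 113 126 147 159 161 151 136 110  95  87  71
   40  26  41  47]
 [ 64  38  31  38  54  82  99 107 110 108 108 107 104 102  97  86  81  54
   32  29  55  61]
 [ 57  34  27  32  35  55  83  94 101 102 101 101  97  97  88  64  53  37
   29  28  55  60]
 [ 55  34  22  24  32  36  44  57  81  89  80  86  77  79  63  40  30  28
   22  26  53  63]]
```

```bash
python3 - <<'E'
from h import *
env.movel([.5584,-.2045,.237],.1)
g=env.movel([.5584,-.2045,.200],.03,guard=8)
s=monitor.sense();print(g,s['position'],s['contact_force'],s['finger_gap'],s['clock'])
E
```

```text
True [ 0.55866318 -0.20455207  0.20387158] [-0.54368938  0.6164117   4.96685589] 0.17172783549656243 25.8667
```

```bash
python3 - <<'E'
from h import *
env.release(); env.movel([.5584,-.2045,.29],.2); env.hold(.1)
d=grab('side');f=d['frame'];a,b=proj(d,[.558,-.2045,.205])[0].astype(int)
z=cv2.resize(f[b-20:b+20,a-20:a+20],(400,400),interpolation=cv2.INTER_CUBIC)
a,b=proj(d,[.528,.38,.05])[0].astype(int)
y=cv2.resize(f[b-15:b+15,a-15:a+15],(400,400),interpolation=cv2.INTER_CUBIC)
cv2.imwrite('pics/in2.png',np.hstack([z,y])[:,:,::-1])
s=monitor.sense();print(s['joints'],s['clock'],s['ft_torque'],s['ee_rot'])
E
```

```text
[-5.47982520e-01  4.43097324e-01  1.16617952e+00  6.54093628e-05
  1.53669183e+00  1.16288646e+00] 27.2833 [0.05413972 0.01543835 0.03266663] [ 0.99754599 -0.0699801  -0.00192779 -0.00103541]
```

View pics/in2.png

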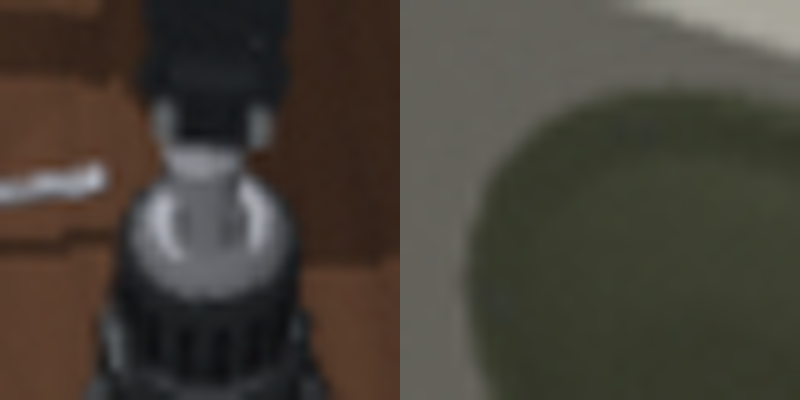

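The bit is down at the floor and stands upright. Its head at (205,160) is about 16.5 mm wide against the 16 mm bore, which confirms the countersink. Now I'll turn the sleeve.

```bash
cat > turn.py <<'E'
from h import *
p=[.5584,-.2045,.161]
J=np.array(monitor.sense()['joints'])
k=kinematics.ik([.5584,-.2045,.29],down(-.14-.2)); dirn=np.sign(k[5]-J[5]); print('cw dir',dirn)
J[5]=-2.7*dirn; env.set_joints(J)
env.movel(p,.15,guard=15); s=monitor.sense();print(s['position'],s['clock'],s['contact_force'])
t0=s['ft_torque'][2]
env.close_gripper(70); s=monitor.sense();print(s['finger_gap'],s['contact_force'],s['ft_torque'],s['clock'])
J=np.array(s['joints']);j0=J[5]
for i in range(40):
    a=(.45 if i<3 else .2)*dirn
    if abs(J[5]+a)>2.82: break
    J[5]+=a; env.set_joints(J); s=monitor.sense()
    T=s['ft_torque'][2]-t0
    print(round(J[5]-j0,2),round(s['joints'][5]-j0,2),round(T,3),round(s['joint_efforts'][5],3),np.round(s['contact_force'],1),round(s['clock'],1))
    if abs(T)>.7 or s['clock']>55: break
E
python3 turn.py
```

```text
cw dir 1.0
[ 0.55880507 -0.2047523   0.1620008 ] 31.5083 [0.19839481 0.62137636 0.31584325]
0.4740907904705511 [-4.89915518  3.70879379  6.40836529] [ 0.61212825  0.72143691 -0.03243595] 32.0
0.45 0.45 -0.093 0.068 [-0.9  1.2 -0.2] 32.5
0.9 0.9 -0.07 0.05 [-0.6  2.   1. ] 33.0
1.35 1.35 -0.09 0.046 [-0.4  4.2  1.1] 33.5
1.55 1.54 -0.047 0.156 [-1.   5.2  1.7] 33.8
1.75 1.74 -0.133 0.124 [-0.9  5.8  1.1] 34.1
1.95 1.94 -0.096 0.128 [-0.7  5.6  1.6] 34.5
2.15 2.14 -0.07 0.156 [-0.4  5.2  0.7] 34.8
2.35 2.34 -0.045 0.189 [0.1 5.9 0.2] 35.1
2.55 2.54 0.002 0.224 [-0.2  6.   1.3] 35.4
2.75 2.74 0.006 0.26 [-0.1  5.2  0.7] 35.7
2.95 2.94 0.139 0.298 [ 0.3  5.1 -0.5] 36.0
3.15 3.14 0.133 0.337 [ 0.8  5.8 -0. ] 36.3
3.35 3.34 0.159 0.375 [1.  5.9 0.1] 36.6
3.55 3.54 0.19 0.42 [ 2.4  4.5 -0.2] 36.9
3.75 3.74 0.194 0.453 [ 1.9  3.8 -1. ] 37.2
3.95 3.94 0.241 0.436 [ 4.6  3.4 -0.5] 37.5
4.15 4.14 0.356 0.517 [0.5 4.9 1.4] 37.8
4.35 4.34 0.275 0.412 [-2.3  6.3  2.3] 38.1
4.55 4.54 0.311 0.498 [3.3 3.6 0.4] 38.5
4.75 4.74 0.342 0.414 [0.9 5.  2. ] 38.8
4.95 4.94 0.577 0.65 [3.8 1.1 0.2] 39.1
5.15 5.14 0.203 0.558 [ 3.4 -0.5  0.9] 39.4
5.35 5.34 0.223 0.446 [ 2.6 -3.7  0.6] 39.7
```

Torque climbed to about 0.45 N m, then the pads slipped at 70 N. I'll regrip at 120 N and finish the turn.

```bash
python3 - <<'E'
from h import *
env.release(); J=np.array(monitor.sense()['joints']); J[5]=0; env.set_joints(J)
print(monitor.sense()['joint_efforts'][5])
env.close_gripper(120); s=monitor.sense(); print(s['finger_gap'],s['gripper_force'],s['contact_force'],s['clock'])
J=np.array(s['joints']);j0=J[5]; mx=0
while J[5]<2.6:
    J[5]+=.2; env.set_joints(J); s=monitor.sense();e=s['joint_efforts'][5]
    print(round(J[5]-j0,2),round(s['ft_torque'][2],3),round(e,3),np.round(s['contact_force'],1),round(s['clock'],1))
    if e>.85 or s['clock']>54: break
E
```

```text
-0.007320716249523684
0.46741262907521286 120.49904465675354 [-2.19657002 -0.22630074  6.06411346] 42.9583
0.2 0.009 0.443 [0.  0.6 2.8] 43.3
0.4 0.071 0.45 [-1.6  1.8  2.5] 43.6
0.6 0.159 0.476 [-1.8  1.6  3.4] 43.9
0.8 0.174 0.51 [-1.9  2.6  3.3] 44.2
1.0 0.114 0.547 [-3.   3.6  4.9] 44.5
1.2 0.15 0.537 [-3.3  4.3  3.6] 44.8
1.4 0.208 0.555 [0.  3.6 3.7] 45.1
1.6 0.262 0.371 [-11.7   9.9   9.5] 45.4
1.8 0.237 0.433 [ 8.8 -4.7 -2.5] 45.7
2.0 1.434 1.501 [ 7.4 -5.9 -1.5] 46.0
```

```bash
python3 - <<'E'
from h import *
s=monitor.sense();print(s['position'],s['ee_rot'],s['finger_gap'],s['ft_torque'],s['joint_efforts'][5])
env.release(); env.hold(.2); s=monitor.sense();print(s['position'],s['ft_torque'],s['joint_efforts'][5],s['contact_force'])
env.movel([.5584,-.2045,.29],.25); env.movel([.42,-.2045,.29],.35)
z=[]
for n in('side','top'):
    d=grab(n);f=d['frame'];a,b=proj(d,[.558,-.2045,.21])[0].astype(int)
    z.append(cv2.resize(f[b-16:b+16,a-16:a+16],(400,400),interpolation=cv2.INTER_CUBIC))
    th=np.linspace(0,6.28,60)
    for zz,r in ((.208,.00825),(.219,.00825),(.227,.0001)):
        p=proj(d,np.c_[.5584+r*np.cos(th),-.2045+r*np.sin(th),0*th+zz]);p=(p-[a-16,b-16]+.5)*12.5
        print(n,zz,np.round([p[:,0].min(),p[:,0].max(),p[:,1].min(),p[:,1].max()]))
cv2.imwrite('pics/t2.png',np.hstack(z)[:,:,::-1]); print(monitor.sense()['clock'])
E
```

```text
[ 0.5595862  -0.20575401  0.16251219] [ 8.84989071e-01 -4.65610979e-01  5.43357713e-04  6.81765471e-04] 0.4592626268279829 [-0.90061019 -1.08671965  1.43426791] 1.5006355941295624
[ 0.55820076 -0.20401709  0.16240116] [-0.02678828 -0.02490685  0.02869467] -0.0038390718691516668 [ 0.19187101 -0.25850977  0.25048045]
side 0.208 [169. 263. 185. 265.]
side 0.219 [170. 265. 150. 230.]
side 0.227 [218. 219. 163. 164.]
top 0.208 [180. 250. 177. 245.]
top 0.219 [189. 259. 165. 233.]
top 0.227 [231. 231. 190. 191.]
48.0583
```

View pics/t2.png

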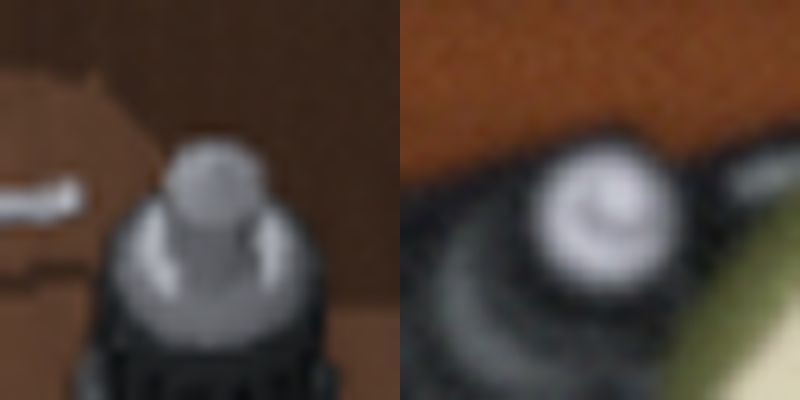

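The bit stands straight, with its cone tip at about (216,165) in the side crop. Next I'll check whether the jaws lifted it, by comparing profiles before and after tightening.

```bash
python3 - <<'E'
from h import *
d=grab('side');f=d['frame'];g=f.astype(int).sum(2)//3
b1=int(proj(d,[.558,-.2045,.205])[0][1]);b2=int(proj(d,[.558,-.2045,.21])[0][1]);a=int(proj(d,[.558,-.2045,.205])[0][0])
o=cv2.imread('pics/in2.png')[:,:400].astype(int).sum(2)//3
o=o[5::10,5::10]
print(b1,b2,a)
print('before, first row',b1-8);print(o[12:26,14:29])
print('after');print(g[b1-8:b1+6,a-6:a+9])
print('higher rows');print(g[b1-13:b1-8,a-6:a+9])
for z,y in((.208,-.21275),(.219,-.21275),(.227,-.2045),(.219,-.19625),(.2,-.2170)):print(z,proj(d,[.5584,y,z]))
E
```

```text
267 265 340
before, first row 259
[[ 61  80  91  59  29  26  28  27  25  27  40  89  85  52  38]
 [ 61  79  90  59  30  27  28  28  28  28  43  88  81  51  37]
 [ 61  67  93  87  77  77  73  58  53  47  46  75  65  45  40]
 [ 63  62 102 128 128 128 123 107 102  83  56  40  37  41  38]
 [ 62  62  77 130 140 141 138 128 121  96  58  40  39  39  39]
 [ 61  64  72 102 122 128 127 111  94  75  84  58  40  38  38]
 [ 61  82  98 100 101 100  98  95  82  77 137 106  59  41  39]
 [ 68 118 140 116 103 102  99  95  83  90 158 152 100  55  40]
 [101 152 173 128 100 101  99  94  85  89 131 168 133  82  43]
 [121 163 171 111  88 100  99  93  85  90 100 164 145  97  53]
 [119 159 168 112  88  98  99  93  78  81  95 163 136  93  66]
 [117 141 166 121  93  99 100  94  78  83 100 158 130  92  65]
 [107 120 155 138 105 102 101  97  87  93 106 141 110  86  63]
 [ 96 111 125 148 121 107 104 103 103 105 105 110  95  81  51]]
after
[[ 61  51  42  39  41  39  41  40  40  39  40  41  41  39  39]
 [ 61  62  51  43  63  80  97  92  82  59  41  39  40  40  38]
 [ 60  61  63  55 112 132 145 134 123 103  70  46  
[... 436 characters left out ...]
166 147 101  57]
 [117 158 170 133 103  97  96  92  87  79  95 163 138  96  67]
 [116 140 168 165 120  97  96  92  86  87  97 158 133  95  65]
 [107 118 156 170 124  99  99  93  91  98 105 141 114  88  60]
 [ 96 111 125 149 122 106 104  99 104 106 105 112  97  83  55]]
higher rows
[[39 41 39 41 40 39 40 39 40 39 39 40 39 40 39]
 [37 40 40 41 41 39 40 40 40 41 39 40 40 39 40]
 [39 38 40 41 39 39 40 41 39 40 40 39 40 39 39]
 [42 39 40 41 40 38 39 40 41 39 40 39 40 39 38]
 [51 40 39 41 39 40 39 39 41 40 40 39 40 39 39]]
0.208 [[341.16743429 269.71199974]]
0.219 [[341.29645297 266.90321803]]
0.227 [[341.0127214  261.58209332]]
0.219 [[340.55022756 260.4826735 ]]
0.2 [[341.26689931 273.39248294]]
```

```bash
python3 - <<'E'
from h import *
J=np.array(monitor.sense()['joints'])
q=down(-.14+.6)
env.reach([.5586,-.2043,.27],q); env.movel([.5586,-.2043,.161],.2,guard=15)
env.close_gripper(120); s=monitor.sense(); print(s['position'],s['joints'][5],s['finger_gap'],s['contact_force'],s['clock'])
J=np.array(s['joints']);j0=J[5]; mx=0
while J[5]<2.6:
    J[5]+=.15; env.set_joints(J); s=monitor.sense();e=s['joint_efforts'][5]; mx=max(mx,e)
    print(round(J[5]-j0,2),round(s['ft_torque'][2],3),round(e,3),np.round(s['contact_force'],1),round(s['finger_gap'],3),round(s['clock'],1))
    if e>.85 or e<mx-.08 or s['clock']>59: break
E
```

```text
[ 0.5585234  -0.20381136  0.16235852] 0.5634481630497773 0.46187501681029686 [-3.42236333  3.10328151  8.52620883] 50.4667
0.15 0.036 0.484 [-0.5  0.2 -0.5] 0.462 50.7
0.3 0.099 0.482 [0.1 0.1 0.5] 0.459 51.0
0.45 0.06 0.497 [-1.1  0.4  0.9] 0.465 51.3
0.6 0.142 0.52 [-0.9 -0.1  1.3] 0.46 51.5
0.75 0.134 0.547 [-1.3 -1.1  1.6] 0.463 51.8
0.9 0.198 0.575 [-1.9 -1.1  0.5] 0.462 52.1
1.05 0.182 0.604 [-1.7 -1.4  1.4] 0.463 52.3
1.2 0.197 0.487 [ 8.7 -7.6 -4.5] 0.465 52.6
```

```bash
python3 - <<'E'
from h import *
def r(t):
    s=monitor.sense();print(t,round(s['ft_torque'][2],3),round(s['joint_efforts'][5],3),np.round(s['contact_force'],1),round(s['joints'][5],3),round(s['clock'],1))
r(0);env.hold(.4);r('held')
J=np.array(monitor.sense()['joints'])
for k in range(4):
    J[5]+=.15;env.set_joints(J);r('turn')
env.hold(.3);r('held')
E
```

```text
0 0.197 0.487 [ 8.7 -7.6 -4.5] 1.757 52.6
held 0.236 0.214 [ 8.1 -7.4 -5.4] 1.756 53.0
turn 0.203 0.478 [ 5.5 -8.6 -4.7] 1.9 53.3
turn 0.257 0.467 [-12.3   7.7   8.8] 2.05 53.5
turn 0.278 0.51 [-6.2 -1.1  3.8] 2.2 53.8
turn 0.257 0.488 [ -4.7 -11.3   0.2] 2.35 54.1
held 0.239 0.222 [ -5.5 -10.6   1.4] 2.349 54.4
```

```bash
python3 - <<'E'
from h import *
env.release(); env.movel([.5586,-.2043,.30],.25); env.movel([.40,-.2045,.30],.35)
env.hold(.3)
d=grab('side');f=d['frame']
a,b=proj(d,[.558,-.2045,.21])[0].astype(int)
g=f.astype(int).sum(2)//3; print(g[258:272,334:349])
z=cv2.resize(f[b-16:b+16,a-16:a+16],(400,400),interpolation=cv2.INTER_CUBIC)
w=cv2.resize(f,(640,400))
cv2.imwrite('pics/end.png',np.vstack([cv2.resize(z,(200,200)),cv2.resize(f[120:300,220:420],(200,180))]).repeat(1,0)[:,:,::-1])
cv2.imwrite('pics/end.png',np.hstack([z,cv2.resize(f[110:310,220:420],(400,400))])[:,:,::-1])
print(monitor.sense()['clock'],monitor.sense()['contact_force'])
E
```

```text
[[ 50  41  39  39  39  39  40  39  40  40  40  40  41  41  38]
 [ 61  52  41  40  39  38  38  38  40  39  39  39  41  39  39]
 [ 62  61  52  42  63  80  96  92  81  59  41  37  39  39  40]
 [ 60  61  63  54 111 132 145 134 124 102  72  46  40  40  38]
 [ 60  61  63  92 142 149 143 124 121 125  98  55  39  40  39]
 [ 62  61  58 117 142 143 133 123 116 119  98  56  39  41  40]
 [ 60  64  68 103 135 136 129 122 117 118 107  64  39  40  39]
 [ 61  84 122 101 127 133 126 123 118 112 105  93  63  42  39]
 [ 72 121 165 111 105 120 120 117 111  90  96 139 104  56  41]
 [ 96 148 173 116  94  97 100  99  91  70 109 165 134  84  45]
 [117 161 173 119  94  98  96  92  89  72 119 166 147 101  56]
 [116 158 170 133 103  97  97  92  88  79  95 162 138  96  67]
 [116 140 168 165 120  97  96  92  85  87  97 158 133  94  66]
 [106 119 156 170 124  99  98  93  91  98 105 142 113  87  60]]
56.5333 [ 0.38773132 -0.27920946  0.58842063]
```

View pics/end.png

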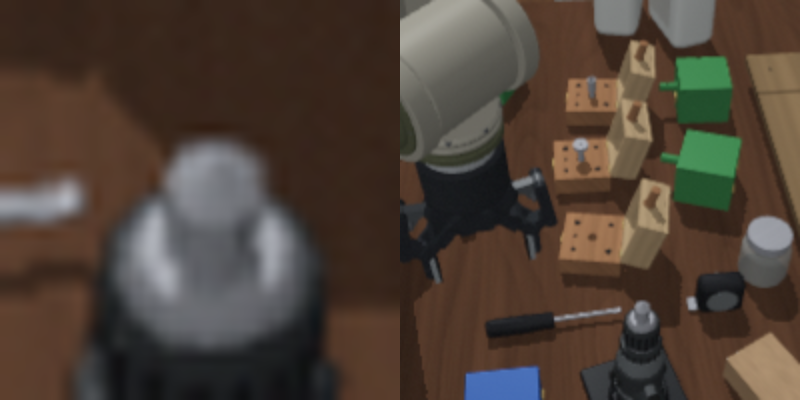

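The bit has not moved since the previous picture: it is straight and centred at (216,165). The other two bits are still in their boxes and nothing else has been disturbed, so I'm handing in.

```bash
python3 -c "
from h import *
print(job.hand_in())"
```

```text
the job is handed in; nothing more can be done
None
```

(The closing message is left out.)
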